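# Cap the canisters and clamp them in the transport cradle

### The job

Get the loose canisters ready for transport: push each one's cap fully down, stand all of them upright in a single row in the cradle's channel, slide the stop up until it presses the whole row firmly against the fixed end, and lock it there by turning its T-knob tight. The stop starts locked too far in, so loosen the knob and slide it back first; leave the other things on the bench where they are.

Things in the scene. Friction and masses are not known exactly. Their poses are not given: they have to be found in the camera images.
- cradle: transport cradle fixed on the bench: a grey bed 104 x 430 x 12 mm with its long side along its own y, and two low rails that form a straight channel, 64 mm wide between the rails, down its middle. Origin: centre of the underside. Channel floor at z = 12 mm, rail tops at z = 30 mm
- end_stop: fixed upright aluminium plate, 60 wide x 70 mm tall, that closes the -y end of the channel. Origin: at the foot of its inner face (the face towards the canisters), middle of the channel, at floor height; its +y points into the channel; axes parallel to the cradle's
- stop: sliding stop in the channel: an upright aluminium jaw plate, 58 wide x 70 mm tall, facing end_stop, on a dark block reaching 114 mm behind it (+y), 38 mm tall above the channel floor. Origin: foot of the jaw face, middle of the channel, at floor height; axes as the cradle. Gap to end_stop 50 to 215 mm (fully back, +y). Knob loose: slides against about 3 N; knob tight: held fast by a brake
- knob (a joint): T-knob that clamps the stop, rad: 0 = loose, up to 1.4 = tight (grows clockwise seen from above). The brake bites from about 0.9; 1.15 and more counts as locked, below 0.6 as loose. Friction about 0.1 N m
- knob_grip (a point): centre of the T-knob's bar, on the knob's axis, 72 mm behind the jaw face and 78.5 mm above the bench. The black bar is 64 long x 14 wide x 24 mm tall; this frame's x runs along the bar. At joint value 0 the bar lies across the channel (along the cradle's x). 29 mm of free height below the grip centre down to the stop's top. It rides with the stop and serves as its handle too
- can1: canister (may be absent): white round body 56 mm in diameter and 78 mm tall, upright, origin at the centre of its underside, z up; a grey neck above it carries a black slip cap 53.6 mm in diameter and 20 mm tall. Body and cap together are 98 mm tall with the cap home. About 0.23 kg, weighted low. Lift it by the upper half of the white body
- cap1 (a joint): height of the cap of canister 1 above its home position, m: 0 = fully down on the white body (cap top 98 mm above the canister's underside), 0.016 = highest. Held wherever it is by about 7 N of friction
- can2: canister (may be absent): white round body 56 mm in diameter and 78 mm tall, upright, origin at the centre of its underside, z up; a grey neck above it carries a black slip cap 53.6 mm in diameter and 20 mm tall. Body and cap together are 98 mm tall with the cap home. About 0.23 kg, weighted low. Lift it by the upper half of the white body
- cap2 (a joint): height of the cap of canister 2 above its home position, m: 0 = fully down on the white body (cap top 98 mm above the canister's underside), 0.016 = highest. Held wherever it is by about 7 N of friction
- can3: canister (may be absent): white round body 56 mm in diameter and 78 mm tall, upright, origin at the centre of its underside, z up; a grey neck above it carries a black slip cap 53.6 mm in diameter and 20 mm tall. Body and cap together are 98 mm tall with the cap home. About 0.23 kg, weighted low. Lift it by the upper half of the white body
- cap3 (a joint): height of the cap of canister 3 above its home position, m: 0 = fully down on the white body (cap top 98 mm above the canister's underside), 0.016 = highest. Held wherever it is by about 7 N of friction
- can4: canister (may be absent): white round body 56 mm in diameter and 78 mm tall, upright, origin at the centre of its underside, z up; a grey neck above it carries a black slip cap 53.6 mm in diameter and 20 mm tall. Body and cap together are 98 mm tall with the cap home. About 0.23 kg, weighted low. Lift it by the upper half of the white body
- cap4 (a joint): height of the cap of canister 4 above its home position, m: 0 = fully down on the white body (cap top 98 mm above the canister's underside), 0.016 = highest. Held wherever it is by about 7 N of friction
- tape: bystander: roll of packing tape, a brown ring 90 mm across and 45 mm tall, lying flat; origin at its underside
- spray: bystander: upright spray can, 52 mm in diameter, 150 mm tall; origin at its underside
- carton: bystander: cardboard carton 120 x 90 x 70 mm; origin at its underside
- spool: bystander: empty black cable reel, 110 mm across, 60 mm tall; origin at its underside
- driver: bystander: screwdriver lying on the bench, along its own x; origin at its underside
- tin: bystander: paint tin 100 mm in diameter, 130 mm tall; origin at its underside
- jar: bystander: glass jar 68 mm in diameter, 90 mm tall; origin at its underside

How it is judged (in metres and radians):
On the way, in this order (a step that is already met when the one before it is completed fails the run):
1. the T-knob is turned loose (value of joint knob below 0.6 rad), for 0.1 s.
2. every canister stands in the channel between the fixed end and the jaw, and the stop presses the row: the jaw and the fixed end both feel more than 2 N from a canister (x of can1 in the frame of cradle between -0.007 and 0.007 m and z of can1 in the frame of cradle between 0.006 and 0.018 m and y of each of can1, can2, can3, can4 in the frame of end_stop above 0.022 m and y of each of can1, can2, can3, can4 in the frame of stop below -0.022 m and angle between each of can1, can2, can3, can4's own z axis and vertical below 0.1 rad and x of can2 in the frame of cradle between -0.007 and 0.007 m and z of can2 in the frame of cradle between 0.006 and 0.018 m and x of can3 in the frame of cradle between -0.007 and 0.007 m and z of can3 in the frame of cradle between 0.006 and 0.018 m and x of can4 in the frame of cradle between -0.007 and 0.007 m and z of can4 in the frame of cradle between 0.006 and 0.018 m and (contact force between stop and can1 above 2 N or contact force between stop and can2 above 2 N or contact force between stop and can3 above 2 N or contact force between stop and can4 above 2 N) and (contact force between end_stop and can1 above 2 N or contact force between end_stop and can2 above 2 N or contact force between end_stop and can3 above 2 N or contact force between end_stop and can4 above 2 N)), for 0.2 s.
3. the T-knob is turned tight (1.15 rad or more) with the row still closed up (x of can1 in the frame of cradle between -0.007 and 0.007 m and z of can1 in the frame of cradle between 0.006 and 0.018 m and y of each of can1, can2, can3, can4 in the frame of end_stop above 0.022 m and y of each of can1, can2, can3, can4 in the frame of stop below -0.022 m and angle between each of can1, can2, can3, can4's own z axis and vertical below 0.1 rad and x of can2 in the frame of cradle between -0.007 and 0.007 m and z of can2 in the frame of cradle between 0.006 and 0.018 m and x of can3 in the frame of cradle between -0.007 and 0.007 m and z of can3 in the frame of cradle between 0.006 and 0.018 m and x of can4 in the frame of cradle between -0.007 and 0.007 m and z of can4 in the frame of cradle between 0.006 and 0.018 m and y of any of can1, can2, can3, can4 in the frame of stop above -0.033 m and y of any of can1, can2, can3, can4 in the frame of end_stop below 0.033 m and value of joint knob above 1.15 rad), for 0.2 s.
At the end, for the whole second after the job is handed in: Every canister upright on the channel floor within 7 mm of its middle line, one within 5 mm of the jaw and one within 5 mm of the fixed end; every cap within 3 mm of fully down; knob at 1.15 rad or more; everything at rest (all of step 3 and value of joint each of cap1, cap2, cap3, cap4 below 0.003 m and linear speed of each of can1, can2, can3, can4 below 0.02 m/s); the robot touches nothing.
It fails at once if a bystander is moved more than 40 mm (distance of any of tape, spray, carton, spool, driver, tin, jar from where it was at the start of the episode above 0.04 m).
Of can1, can2, can3, can4 only 2 to 3 are there at a start; the rules pass over those that are not, and their reading is None.
At some moment in a run one of can1, can2, can3, can4 may be knocked a few centimetres aside while the robot is not near it.
It also fails if it takes over 208 s, if anything falls off the work surface, if the arm or the gripper's body presses on something with over 40 N, if the wrist force passes 120 N, or if a joint passes its speed limit or range.

### The arm

A 6-joint arm with a two-finger parallel gripper is mounted at the origin on the work surface. World frame = base frame: x ahead of the robot, y to its left, z up, the work surface at z = 0. Lengths are in mm, angles in rad, forces in N, time in s.
With the tool pointing down it reaches from about 350 to 875 mm from the base axis. Payload 4.2 kg.
Tool frame: the origin (TCP) lies midway between the tips of the shut fingers; the grasp point (between the pads) lies 19 mm behind it (arm.tcp_to_grasp is the distance from the TCP to the grasp point, in mm); z points along the fingers, y is the line along which they close (so a half turn about z gives the same grasp; the last joint's range is limited). The gripper opens to 85 mm and grips with 20 to 120 N. Pads are 22 mm wide; open, the fingers measure 114 mm over their backs; the gripper's body (76 mm by 85 mm) begins 54 mm behind the grasp point. The pads swing forward as they close: fully open they stand 13 mm farther back than shut.
Start: joints at [1.466, 0.385, 0.008, 0, -1.194, -0.259], TCP at [222.36, 584.085, 231.312] pointing down, gripper open.
Joint ranges: [-3.14, 3.14], [-1.21, 2.06], [-1.07, 1.41], [-3.16, 2.05], [-2.99, -0.16], [-3.1, 3.1]. Speed limits (rad/s): [2.79, 2.79, 3.14, 3.14, 3.14, 3.14].

### API

Orientations are given as a unit quaternion [x, y, z, w].
In Python, from bench import arm, get_image gives the robot as it stands.
- The arm moves only by the tool drive_tool, never from a script. Its argument "deltas" is a list of rows, each a list of 2 entries, a list of its own where there are three numbers: the shift along the tool's x, y, z in cm, then the turn, a rotation vector about the tool's x, y, z in degrees. In form: [[[x, y, z], [ax, ay, az]], ...]. A call has 1 to 12 rows; each row shifts and turns the commanded pose from where the row before left it, along the tool's axes as they then stand; what a row does not reach is not made up. A row lasts 1/10 s, in which the tool goes at most 50 mm and 8.59 degrees, less where a joint would pass 70% of its speed; a pose out of reach is approached as far as the arm can. A call with a gripper value outside its range is refused whole. "claw" is the finger opening in cm, from 0 to 8.54, set as the call begins (left out, the last holds). The fingers move at their own pace and stop on an object; the grip force is fixed at half the most. Time passes only in rows, so rows that do not move let the fingers close. It gives the time, the measured TCP pose, the force, the opening and the grip force at its end, in the units of the state.
- arm.read_state(): the state, without advancing time (a new reading comes with each control period).
- get_image(name): name is "side" or "top" or "wrist"; returns a dict with "img" (400x640x3 uint8, red, green, blue), "fx", "fy", "cx", "cy" (pixels), "eye" and "orientation" of the camera in the world; the wrist camera has in their place "mount" (4x4, takes a point from camera to tool coordinates, whose origin is the TCP and whose axes are the flange's). Camera axes: x right, y down, z forward; pixel columns grow to the right and rows downward; lengths in mm; the calibration is good to about 2 mm. A picture is of the moment at which its call begins: read the wrist's pose just before it. There is no depth.
- arm.job_done(): hands the job in; it is judged then, once.
The state is a dict: "clock": time; "joints": joint angles; "joint_vel": joint speeds; "joint_efforts": joint torques, N m; "position": TCP position; "ee_rot": TCP orientation; "contact_force": force on the tool from outside, world axes, zero at the start; "wrist_torque": the same for the moment, N m; "gripper_width": finger opening in mm; "grasp_force": force on a finger pad.
Only numpy, scipy, OpenCV 4.12 (cv2) and the standard library are available. Lean on these libraries where they do the work, as an engineer would, in place of code of your own. Each camera call takes 0.05 s, during which the arm holds its last target. There are 200 camera calls.

## Working session

There is one attempt and no reset: what is moved stays moved. The work goes in short steps, Python scripts to look and compute and a tool call to move; the robot and the scene stay as the last step left them, time stands still between calls to the robot, and variables do not carry over. Pictures are saved under pics/ and viewed, at most 14 in all, crops included, and the job is handed in when it is done.

Besides the shell and the picture viewer there is one more tool, called in YAML: its name, and indented under it one key for each argument. drive_tool: Moves the arm, as the interface text tells. Its arguments: {"type":"object","properties":{"deltas":{"type":"array"},"claw":{"type":"number"}},"required":["deltas"]}

```bash
ls; mkdir -p pics
python3 - <<'E'
from bench import arm,get_image
import cv2,json
s=arm.read_state();print(s)
for n in("top","side"):
    d=get_image(n);cv2.imwrite(f"pics/{n}0.png",d["img"][:,:,::-1]);print({k:v for k,v in d.items() if k!="img"})
E
```

```text
pics
{'clock': 0.0, 'joints': array([ 1.46557911e+00,  3.85551793e-01,  6.60472749e-03, -4.88932125e-04,
       -1.19399455e+00, -2.58575382e-01]), 'joint_vel': array([-1.31098729e-03,  1.21090734e-04, -6.46654481e-05,  1.97481774e-03,
       -6.48402131e-04,  8.91015927e-04]), 'joint_efforts': array([-1.90535196e-03, -3.92293954e+01,  1.88408178e+01,  4.18631852e+00,
       -4.52825203e-03,  7.77508831e-06]), 'position': array([222.17889435, 583.54312311, 230.21769619]), 'ee_rot': array([ 9.83485520e-01, -1.80983509e-01, -1.44382766e-04,  1.08689809e-03]), 'contact_force': array([ 0.75879843,  0.39158672, -0.60148472]), 'wrist_torque': array([-0.04169505,  0.00611467,  0.0538141 ]), 'grasp_force': 0.0, 'gripper_width': 85.21404710430191}
{'fx': 455.19917892640365, 'fy': 455.19917892640365, 'cx': 321.58951350259224, 'cy': 205.36016734068642, 'eye': array([ 492.48396584,  -16.28704131, 1527.00462278]), 'orientation': array([ 0.71004817, -0.70322012,  0.01789547, -0.0315089 ])}
{'fx': 406.6498635814676, 'fy': 406.6498635814676, 'cx': 321.7737793369185, 'cy': 199.6373591941898, 'eye': array([  64.34147489, -897.86203619,  744.46103261]), 'orientation': array([ 0.85094659, -0.21411648,  0.12885258, -0.46199681])}
```

View pics/top0.png

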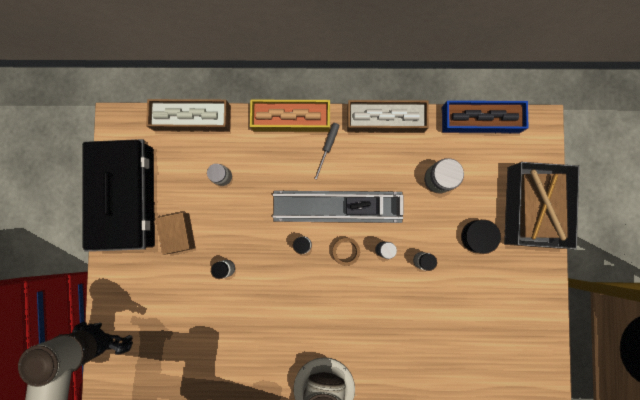

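View pics/side0.png

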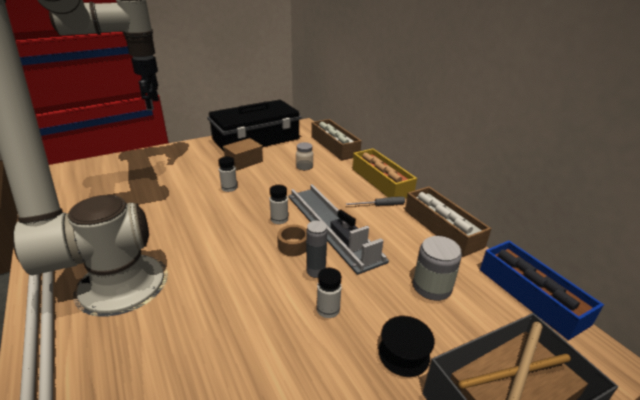

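Top view: cradle spans about (273..403, 206), with the end plate on the right (world −y). There are three cans, with caps at about (222,269), (302,245) and (426,261). The spray can is at (387,250) and the tape at (345,250). I'll zoom in.

```bash
cat > h.py <<'E'
import numpy as np,cv2
from scipy.spatial.transform import Rotation as R
from bench import arm,get_image
def ray(d,uv):
    c=np.array([(uv[0]-d["cx"])/d["fx"],(uv[1]-d["cy"])/d["fy"],1.])
    return R.from_quat(d["orientation"]).as_matrix()@c
def onz(d,uv,z):
    r=ray(d,uv);return d["eye"]+r*(z-d["eye"][2])/r[2]
def proj(d,P):
    c=R.from_quat(d["orientation"]).as_matrix().T@(np.array(P,float)-d["eye"])
    return np.array([d["cx"]+d["fx"]*c[0]/c[2],d["cy"]+d["fy"]*c[1]/c[2]])
def tri(a,ua,b,ub):
    ra,rb=ray(a,ua),ray(b,ub);A=np.c_[ra,-rb];t=np.linalg.lstsq(A,b["eye"]-a["eye"],rcond=None)[0]
    p,q=a["eye"]+ra*t[0],b["eye"]+rb*t[1];return (p+q)/2,np.linalg.norm(p-q)
def wrist():
    s=arm.read_state();d=get_image("wrist");T=np.eye(4)
    T[:3,:3]=R.from_quat(s["ee_rot"]).as_matrix();T[:3,3]=s["position"]
    W=T@np.array(d["mount"]);d["eye"]=W[:3,3];d["orientation"]=R.from_matrix(W[:3,:3]).as_quat();return d
E
python3 - <<'E'
from h import *
d=get_image("top");s=get_image("side")
def crop(d,x,y,w,h,k,n):cv2.imwrite(n,cv2.resize(d["img"][y:y+h,x:x+w,::-1],None,fx=k,fy=k,interpolation=cv2.INTER_CUBIC))
a=np.vstack([cv2.resize(d["img"][180:290,205:445,::-1],None,fx=3.3,fy=3.3,interpolation=cv2.INTER_CUBIC)])
cv2.imwrite("pics/topc.png",a)
crop(s,200,140,200,180,3.3,"pics/sidec.png")
print(R.from_quat(arm.read_state()["ee_rot"]).as_matrix().round(3), get_image("wrist")["mount"])
E
```

```text
[[ 0.935 -0.356 -0.   ]
 [-0.356 -0.935 -0.001]
 [ 0.     0.001 -1.   ]] [[-1.22632198e-03 -9.65198370e-01 -2.61515972e-01  6.62449457e+01]
 [ 9.99998979e-01 -9.91803846e-04 -1.02874507e-03 -6.80460278e-01]
 [ 7.33570522e-04 -2.61516966e-01  9.65198600e-01 -1.43924074e+02]
 [ 0.00000000e+00  0.00000000e+00  0.00000000e+00  1.00000000e+00]]
```

View pics/topc.png

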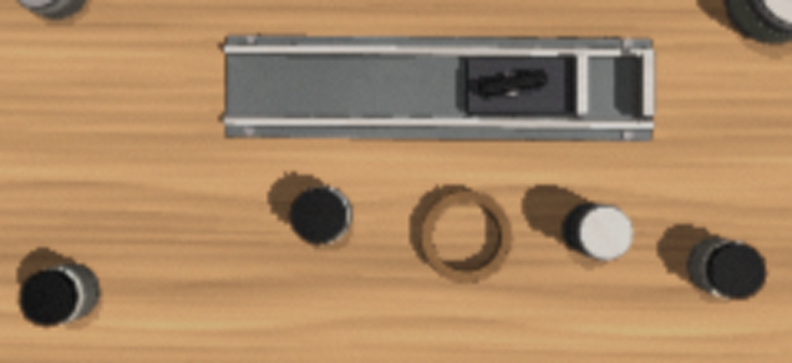

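View pics/sidec.png

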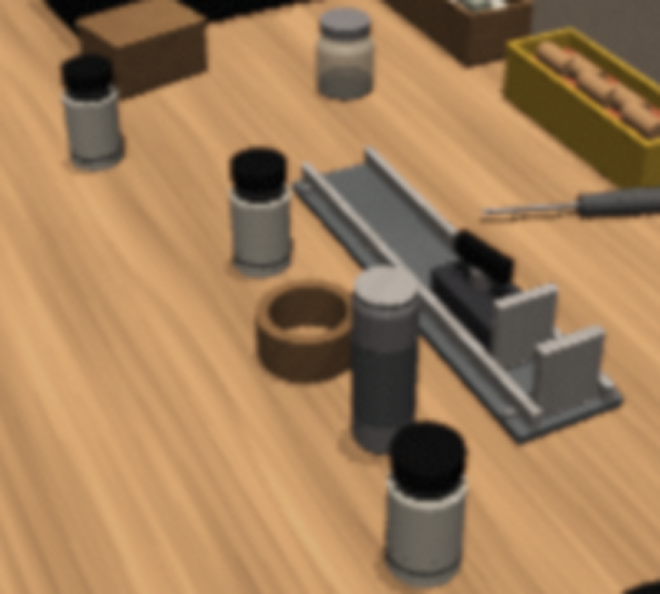

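Run:
```python
from h import *
t=get_image("top");s=get_image("side")
T=lambda u,v:((u+.5)/3.3+205-.5,(v+.5)/3.3+180-.5); S=lambda u,v:((u+.5)/3.3+200-.5,(v+.5)/3.3+140-.5)
f=lambda p:np.round(p,1)
for n,a,b in[("canA",(48,297),(88,70)),("canB",(319,215),(259,162)),("canC",(736,269),(430,442)),("spray",(606,231),(385,286)),("knob",(510,82),(484,256))]:
    p,e=tri(t,T(*a),s,S(*b));print(n,f(p),f(e),"at98",f(onz(t,T(*a),98)),f(onz(t,T(*a),114)),"spray150",f(onz(t,T(*a),150)),"78.5+12",f(onz(t,T(*a),90)))
for n,uv,z in[("bedTL",(225,36),12),("bedTR",(654,38),12),("bedBL",(225,139),12),("bedBR",(654,140),12),("jawR top",(590,85),82),("jaw L top",(573,85),82),("endL",(641,85),82),("endR",(654,85),82),("railinT_l",(225,53),30),("railinT_r",(640,57),30),("railinB_l",(225,117),30),("railinB_r",(640,119),30),("tape",(463,234),45)]:
    print(n,f(onz(t,T(*uv),z)))
for n,uv in[("canA base",(97,160)),("canB base",(262,267)),("canC base",(425,575))]:print(n,f(onz(s,S(*uv),0)))
```

```text
canA [388.2 328.7 104.4] 0.1 at98 [387.8 330.2  98. ] [389.  326.3 114. ] spray150 [391.6 317.6 150. ] 78.5+12 [387.2 332.1  90. ]
canB [467.6  73.5 110. ] 1.4 at98 [468.  74.  98.] [468.3  73.  114. ] spray150 [468.9  70.7 150. ] 78.5+12 [467.9  74.5  90. ]
canC [ 422.  -317.1  109.9] 0.3 at98 [ 421.5 -319.7   98. ] [ 422.3 -316.3  114. ] spray150 [ 424.1 -308.7  150. ] 78.5+12 [ 421.1 -321.4   90. ]
spray [ 455.9 -190.7  147.6] 2.8 at98 [ 455.8 -197.6   98. ] [ 456.3 -195.6  114. ] spray150 [ 457.2 -191.   150. ] 78.5+12 [ 455.6 -198.7   90. ]
knob [ 597.5 -107.6   77.2] 0.4 at98 [ 596.2 -106.4   98. ] [ 595.  -105.4  114. ] spray150 [ 592.4 -103.1  150. ] 78.5+12 [ 596.7 -106.9   90. ]
bedTL [646.6 177.4  12. ]
bedTR [ 648.3 -256.9   12. ]
bedBL [542.1 175.5  12. ]
bedBR [ 545.2 -256.7   12. ]
jawR top [ 595.1 -184.3   82. ]
jaw L top [ 595. -168.   82.]
endL [ 595.6 -233.2   82. ]
endR [ 595.7 -245.7   82. ]
railinT_l [627.7 174.8  30. ]
railinT_r [ 627.3 -240.1   30. ]
railinB_l [563.5 173.6  30. ]
railinB_r [ 565.4 -240.    30. ]
tape [450.  -64.4  45. ]
canA base [385.2 323.8   0. ]
canB base [461.8  64.9   0. ]
canC base [ 412.2 -333.8    0. ]
```

drive_tool:
  deltas:
    - [[0,0,0],[0,0,-6.93]]
    - [[0,0,0],[0,0,-6.93]]
    - [[0,0,0],[0,0,-6.93]]
    - [[2.37,3.64,0],[0,0,0]]
    - [[2.37,3.64,0],[0,0,0]]
    - [[2.37,3.64,0],[0,0,0]]
    - [[2.37,3.64,0],[0,0,0]]
    - [[2.37,3.64,0],[0,0,0]]
    - [[2.37,3.64,0],[0,0,0]]
    - [[2.37,3.64,0],[0,0,0]]
    - [[0,0,0],[0,0,0]]
    - [[0,0,0],[0,0,0]]
  claw: 0

```text
clock: 1.55
position: [388.5, 328.4, 231.6]
ee_rot: [1.0, -0.002, 0.0, -0.0]
contact_force: [-0.9, -0.6, 0.1]
gripper_width: 0.0
grasp_force: 0.0
```

Run:
```python
from h import *
s=arm.read_state();print(s["position"],R.from_quat(s["ee_rot"]).as_matrix().round(3),s["joints"],s["contact_force"],s["clock"])
d=wrist();cv2.imwrite("pics/w1.png",d["img"][:,:,::-1])
for z in(98,106,114):print(proj(d,[388,328.5,z]))
```

```text
[388.54609893 328.40865059 231.57062463] [[ 1.    -0.003  0.   ]
 [-0.003 -1.     0.001]
 [ 0.    -0.001 -1.   ]] [ 1.02118541e+00  1.85971314e-01 -2.71965553e-01 -8.23857949e-05
 -1.11213038e+00  5.46579667e-01] [-0.94398263 -0.58565382  0.14914289] 1.55
[323.83719024 189.2597578 ]
[323.85393231 191.52080307]
[323.87163235 193.91122417]
```

View pics/w1.png

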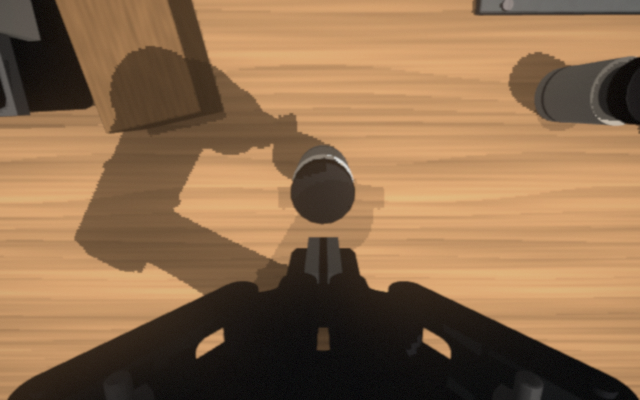

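Cap A is centred at pixel (323,191), which matches the triangulated position, so I'll press it down.

drive_tool:
  deltas:
    - [[0,0,3.7],[0,0,0]]
    - [[0,0,3.7],[0,0,0]]
    - [[0,0,3.7],[0,0,0]]
    - [[0,0,0.5],[0,0,0]]
    - [[0,0,0.5],[0,0,0]]
    - [[0,0,0.5],[0,0,0]]
    - [[0,0,0.5],[0,0,0]]
    - [[0,0,0.3],[0,0,0]]
    - [[0,0,0],[0,0,0]]
    - [[0,0,0],[0,0,0]]

```text
clock: 2.6
position: [388.7, 330.6, 99.8]
ee_rot: [1.0, 0.0, 0.001, -0.002]
contact_force: [-2.3, -1.4, 7.8]
gripper_width: 0.3
grasp_force: 3.4
```

drive_tool:
  deltas:
    - [[0,0,0.2],[0,0,0]]
    - [[0,0,0.2],[0,0,0]]
    - [[0,0,0],[0,0,0]]
    - [[0,0,0],[0,0,0]]

```text
clock: 3.0
position: [389.6, 331.4, 98.4]
ee_rot: [1.0, 0.001, 0.003, -0.002]
contact_force: [-5.6, -2.4, 19.4]
gripper_width: -0.2
grasp_force: 10.1
```

drive_tool:
  deltas:
    - [[0,0,-3.5],[0,0,0]]
    - [[0,0,-3.5],[0,0,0]]
    - [[1.32,4.25,0],[0,0,0]]
    - [[1.32,4.25,0],[0,0,0]]
    - [[1.32,4.25,0],[0,0,0]]
    - [[1.32,4.25,0],[0,0,0]]
    - [[1.32,4.25,0],[0,0,0]]
    - [[1.32,4.25,0],[0,0,0]]
    - [[0,0,0],[0,0,0]]
    - [[0,0,0],[0,0,0]]

```text
clock: 4.0
position: [468.0, 73.6, 164.4]
ee_rot: [1.0, -0.002, 0.001, -0.001]
contact_force: [-0.2, 0.2, -0.2]
gripper_width: -0.0
grasp_force: 0.0
```

Run:
```python
from h import *
s=arm.read_state();print(s["position"],s["joints"][5],s["clock"])
d=wrist();cv2.imwrite("pics/w2.png",d["img"][:,:,::-1])
for z in(98,106,114):print(proj(d,[468,73.6,z]))
```

```text
[467.95521419  73.60833886 164.40501497] 1.0673524031236568 4.0
[324.22361006 212.52623627]
[324.25193844 216.29536046]
[324.28240278 220.3486777 ]
```

View pics/w2.png

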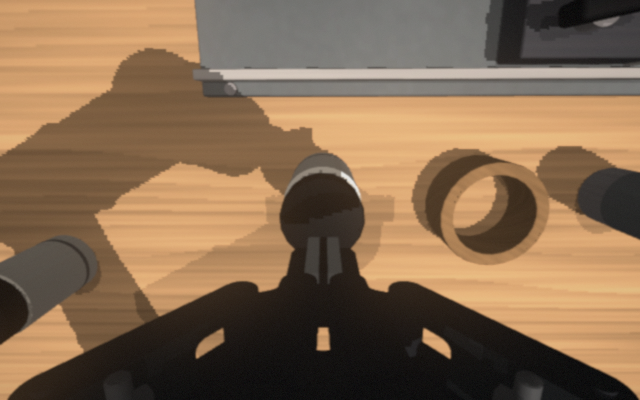

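Cap B is at (322,213), directly under the fingers. Pressing.

drive_tool:
  deltas:
    - [[0,0,2.5],[0,0,0]]
    - [[0,0,2.0],[0,0,0]]
    - [[0,0,0.5],[0,0,0]]
    - [[0,0,0.5],[0,0,0]]
    - [[0,0,0.5],[0,0,0]]
    - [[0,0,0.5],[0,0,0]]
    - [[0,0,0.3],[0,0,0]]
    - [[0,0,0.2],[0,0,0]]
    - [[0,0,0.1],[0,0,0]]
    - [[0,0,0],[0,0,0]]
    - [[0,0,0],[0,0,0]]

```text
clock: 5.15
position: [469.4, 75.5, 98.5]
ee_rot: [1.0, 0.002, 0.003, -0.0]
contact_force: [-9.2, -0.8, 31.5]
gripper_width: -0.2
grasp_force: 15.8
```

drive_tool:
  deltas:
    - [[0,0,-5],[0,0,0]]
    - [[0,0,-5],[0,0,0]]
    - [[-0.575,4.89,0],[0,0,0]]
    - [[-0.575,4.89,0],[0,0,0]]
    - [[-0.575,4.89,0],[0,0,0]]
    - [[-0.575,4.89,0],[0,0,0]]
    - [[-0.575,4.89,0],[0,0,0]]
    - [[-0.575,4.89,0],[0,0,0]]
    - [[-0.575,4.89,0],[0,0,0]]
    - [[-0.575,4.89,0],[0,0,0]]
    - [[0,0,0],[0,0,0]]
    - [[0,0,0],[0,0,0]]

```text
clock: 6.35
position: [420.9, -317.8, 192.9]
ee_rot: [1.0, -0.001, 0.001, 0.0]
contact_force: [-0.1, 0.3, 0.4]
gripper_width: -0.2
grasp_force: 0.0
```

```bash
cat >> h.py <<'E'
def circ(d,c,r,thr=60):
    "centre and radius of the dark blob nearest pixel c"
    g=cv2.cvtColor(d["img"],cv2.COLOR_RGB2GRAY);best=None
    C=cv2.HoughCircles(cv2.medianBlur(g,3),cv2.HOUGH_GRADIENT,1,10,param1=80,param2=12,minRadius=int(r*.8),maxRadius=int(r*1.2))
    if C is None:return None
    C=C[0];return C[np.argmin(np.hypot(C[:,0]-c[0],C[:,1]-c[1]))]
E
python3 - <<'E'
from h import *
s=arm.read_state();print(s["position"],s["joints"][5],s["clock"])
d=wrist();p=proj(d,[422,-317.5,108]);r=d["fx"]*26.8/np.linalg.norm(d["eye"]-[422,-317.5,108]);print(p,r,circ(d,p,r))
print(onz(d,circ(d,p,r)[:2],108))
E
```

```text
[ 420.8931784  -317.75721205  192.87118483] 1.9069907899672645 6.35
[323.58686611 203.15511852] 37.64934873051199 [325.5 202.5  37.7]
[ 422.47935336 -318.86253604  108.        ]
```

drive_tool:
  deltas:
    - [[0.1,0.05,4.5],[0,0,0]]
    - [[0,0,2.5],[0,0,0]]
    - [[0,0,0.5],[0,0,0]]
    - [[0,0,0.5],[0,0,0]]
    - [[0,0,0.5],[0,0,0]]
    - [[0,0,0.5],[0,0,0]]
    - [[0,0,0.5],[0,0,0]]
    - [[0,0,0.3],[0,0,0]]
    - [[0,0,0.1],[0,0,0]]
    - [[0,0,0],[0,0,0]]
    - [[0,0,0],[0,0,0]]

```text
clock: 7.5
position: [424.1, -318.5, 98.2]
ee_rot: [1.0, 0.001, 0.003, 0.002]
contact_force: [-1.9, 5.3, 17.6]
gripper_width: 0.1
grasp_force: 8.9
```

drive_tool:
  deltas:
    - [[0,0,-5],[0,0,0]]
    - [[0,0,-5],[0,0,0]]
    - [[2.92,-3.5,0],[0,0,0]]
    - [[2.92,-3.5,0],[0,0,0]]
    - [[2.92,-3.5,0],[0,0,0]]
    - [[2.92,-3.5,0],[0,0,0]]
    - [[2.92,-3.5,0],[0,0,0]]
    - [[2.92,-3.5,0],[0,0,0]]
    - [[0,0,0],[0,0,0]]
    - [[0,0,0],[0,0,0]]
  claw: 6

```text
clock: 8.5
position: [597.7, -106.6, 193.9]
ee_rot: [1.0, 0.001, 0.001, -0.0]
contact_force: [0.7, -0.2, -0.5]
gripper_width: 59.9
grasp_force: 0.0
```

Run:
```python
from h import *
s=arm.read_state();print(s["position"],s["joints"],s["clock"])
d=wrist();cv2.imwrite("pics/w3.png",d["img"][:,:,::-1]);np.save("w3.npy",{k:d[k] for k in d if k!="img"},allow_pickle=True)
```

```text
[ 597.74939618 -106.55128652  193.85728195] [ 8.99508773e-02  3.81861067e-01 -9.40935438e-02  6.09533297e-05
 -1.09373799e+00  1.48201246e+00] 8.5
```

View pics/w3.png

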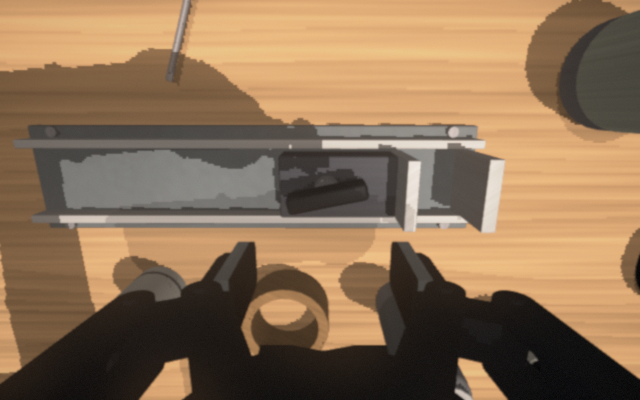

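Run:
```python
from h import *
d=np.load("w3.npy",allow_pickle=True).item();print(d["eye"])
for n,uv,z in[("top L",(289,199),90.5),("top R",(366,184),90.5),("ctr low",(328,194),90.5),("low edge L",(291,211),90.5),("low edge R",(368,197),90.5),("up edge L",(287,193),90.5),("up edge R",(364,178),90.5),("jaw top L",(408,160),82),("jaw top R",(421,160),82),("end L",(489,160),82),("end R",(503,160),82),("jaw botL",(403,229),82),("jaw botR",(415,229),82),("end botL",(484,229),82),("end botR",(497,229),82),("railT",(150,148),30),("railB",(150,215),30),("railTr",(430,148),30),("railBr",(440,216),30)]:print(n,onz(d,uv,z).round(1))
for y in(-105,-108,-111):print(y,proj(d,[597,y,90.5]),proj(d,[597,y,66.5]))
```

```text
[ 664.07915752 -105.84293222  337.85348869]
top L [596.9 -79.8  90.5]
top R [ 608.7 -138.4   90.5]
ctr low [ 600.9 -109.7   90.5]
low edge L [587.3 -81.1  90.5]
low edge R [ 598.5 -140.3   90.5]
up edge L [601.6 -78.4  90.5]
up edge R [ 613.3 -136.7   90.5]
jaw top L [ 625.7 -171.2   82. ]
jaw top R [ 625.7 -181.2   82. ]
end L [ 625.7 -233.4   82. ]
end R [ 625.7 -244.2   82. ]
jaw botL [ 569.3 -170.8   82. ]
jaw botR [ 569.3 -180.6   82. ]
end botL [ 569.4 -236.6   82. ]
end botR [ 569.4 -247.2   82. ]
railT [628.9  52.8  30. ]
railB [564.4  61.4  30. ]
railTr [ 628.9 -203.9   30. ]
railBr [ 563.4 -219.    30. ]
-105 [321.91109682 198.87701495] [322.00306394 191.36229429]
-108 [325.82453062 198.87742893] [325.59199181 191.36263308]
-111 [329.73801083 198.87784292] [329.18095871 191.36297187]
```

The bar is centred at about (597, −109.5), and the knob is at roughly 1.37 rad. I'll align with the bar and descend over it.

drive_tool:
  deltas:
    - [[-0.06,0.28,0],[0,0,7.87]]
    - [[0,0,0],[0,0,7.87]]
    - [[0,0,0],[0,0,7.87]]
    - [[0,0,0],[0,0,7.87]]
    - [[0,0,0],[0,0,7.87]]
    - [[0,0,0],[0,0,7.87]]
    - [[0,0,0],[0,0,7.87]]
    - [[0,0,0],[0,0,7.87]]
    - [[0,0,0],[0,0,7.87]]
    - [[0,0,0],[0,0,7.87]]
    - [[0,0,0],[0,0,0]]
    - [[0,0,0],[0,0,0]]
  claw: 5

```text
clock: 9.75
position: [595.9, -111.4, 193.9]
ee_rot: [0.773, -0.634, 0.0, -0.0]
contact_force: [-0.3, -0.1, 0.2]
gripper_width: 49.5
grasp_force: 0.0
```

drive_tool:
  deltas:
    - [[-0.18,-0.15,3],[0,0,0]]
    - [[0,0,3],[0,0,0]]
    - [[0,0,3],[0,0,0]]
    - [[0,0,2],[0,0,0]]
    - [[0,0,1],[0,0,0]]
    - [[0,0,1.0],[0,0,0]]
    - [[0,0,0],[0,0,0]]
    - [[0,0,0],[0,0,0]]

```text
clock: 10.55
position: [598.2, -108.6, 64.2]
ee_rot: [0.773, -0.634, 0.001, -0.0]
contact_force: [0.7, -0.2, -0.1]
gripper_width: 50.0
grasp_force: 0.0
```

drive_tool:
  deltas:
    - [[0,0,0],[0,0,0]]
    - [[0,0,0],[0,0,0]]
    - [[0,0,0],[0,0,0]]
    - [[0,0,0],[0,0,0]]
    - [[0,0,0],[0,0,0]]
  claw: 0.8

```text
clock: 11.05
position: [596.3, -108.8, 64.6]
ee_rot: [0.773, -0.634, -0.001, 0.001]
contact_force: [-4.0, -0.2, 6.4]
gripper_width: 16.6
grasp_force: 58.5
```

drive_tool:
  deltas:
    - [[0,0,0],[0,0,-7]]
    - [[0,0,0],[0,0,-7]]
    - [[0,0,0],[0,0,-7]]
    - [[0,0,0],[0,0,-7]]
    - [[0,0,0],[0,0,-7]]
    - [[0,0,0],[0,0,-7]]
    - [[0,0,0],[0,0,-7]]
    - [[0,0,0],[0,0,-7]]
    - [[0,0,0],[0,0,-7]]
    - [[0,0,0],[0,0,-7]]
    - [[0,0,0],[0,0,-7]]
    - [[0,0,0],[0,0,0]]

```text
clock: 12.25
position: [595.7, -109.5, 64.5]
ee_rot: [1.0, -0.014, -0.002, 0.001]
contact_force: [-5.0, -1.1, 5.5]
gripper_width: 16.6
grasp_force: 58.6
```

drive_tool:
  deltas:
    - [[0,0,0],[0,0,-1.5]]
    - [[0,-1,0],[0,0,0]]
    - [[0,-2,0],[0,0,0]]
    - [[0,-2,0],[0,0,0]]
    - [[0,-2,0],[0,0,0]]
    - [[0,-2,0],[0,0,0]]
    - [[0,-2,0],[0,0,0]]
    - [[0,-2,0],[0,0,0]]
    - [[0,-1.7,0],[0,0,0]]
    - [[0,-1,0],[0,0,0]]
    - [[0,0,0],[0,0,0]]
    - [[0,0,0],[0,0,0]]

```text
clock: 13.45
position: [595.7, 48.9, 64.5]
ee_rot: [1.0, -0.002, -0.002, 0.0]
contact_force: [-7.9, 3.4, 9.1]
gripper_width: 16.6
grasp_force: 59.3
```

drive_tool:
  deltas:
    - [[0,0,0],[0,0,0]]
    - [[0,0,0],[0,0,0]]
    - [[0,0,0],[0,0,0]]
    - [[0,0,-4],[0,0,0]]
    - [[0,0,-5],[0,0,0]]
    - [[0,0,-5],[0,0,0]]
    - [[-1,4.8,0],[0,0,0]]
    - [[-1,4.8,0],[0,0,0]]
    - [[-1,4.8,0],[0,0,0]]
    - [[-1,4.8,0],[0,0,0]]
    - [[-1,4.8,0],[0,0,0]]
    - [[0,0,0],[0,0,0]]
  claw: 5

```text
clock: 14.65
position: [545.6, -196.2, 203.3]
ee_rot: [1.0, -0.006, -0.0, 0.0]
contact_force: [-0.2, -0.2, -1.2]
gripper_width: 49.9
grasp_force: 0.0
```

Run:
```python
from h import *
s=arm.read_state();print(s["position"],s["joints"][5],s["clock"])
d=wrist();cv2.imwrite("pics/w4.png",d["img"][:,:,::-1]);np.save("w4.npy",{k:d[k] for k in d if k!="img"},allow_pickle=True)
```

```text
[ 545.63357125 -196.20089346  203.2574329 ] 1.6247102401017572 14.65
```

View pics/w4.png

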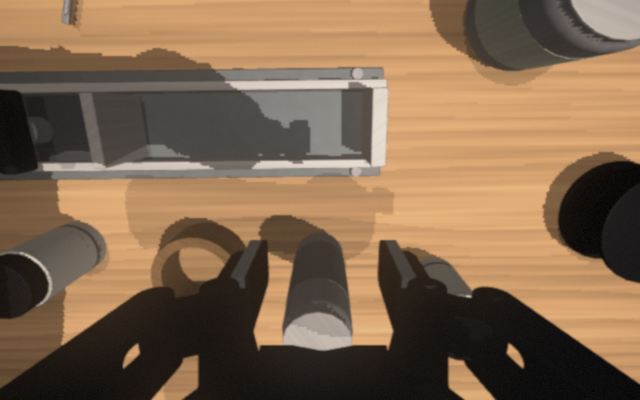

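Run:
```python
from h import *
d=np.load("w4.npy",allow_pickle=True).item();im=cv2.imread("pics/w4.png",0)
print(d["eye"])
for u in(180,240,330):print(u,list(enumerate(im[74:96,u].tolist(),74)),list(enumerate(im[154:182,u].tolist(),154)))
print(list(enumerate(im[130,360:395].tolist(),360)));print(list(enumerate(im[100,360:395].tolist(),360)))
print(list(enumerate(im[78:98,380].tolist(),78)),list(enumerate(im[158:178,380].tolist(),158)))
```

```text
[ 612.16253457 -196.22154192  347.15972901]
180 [(74, 75), (75, 74), (76, 74), (77, 75), (78, 72), (79, 73), (80, 75), (81, 86), (82, 106), (83, 111), (84, 109), (85, 108), (86, 107), (87, 109), (88, 105), (89, 103), (90, 89), (91, 69), (92, 61), (93, 69), (94, 73), (95, 72)] [(154, 109), (155, 120), (156, 115), (157, 85), (158, 74), (159, 74), (160, 84), (161, 128), (162, 184), (163, 202), (164, 202), (165, 201), (166, 199), (167, 198), (168, 195), (169, 178), (170, 144), (171, 129), (172, 128), (173, 128), (174, 127), (175, 124), (176, 117), (177, 113), (178, 124), (179, 138), (180, 142), (181, 142)]
240 [(74, 126), (75, 126), (76, 125), (77, 127), (78, 125), (79, 120), (80, 130), (81, 179), (82, 202), (83, 206), (84, 205), (85, 207), (86, 207), (87, 204), (88, 198), (89, 168), (90, 107), (91, 72), (92, 70), (93, 73), (94, 74), (95, 76)] [(154, 70), (155, 73), (156, 74), (157, 73), (158, 74), (159, 77), (160, 85), (161, 105), (162, 113), (163, 111), (164, 110), (165, 108), (166, 108), (167, 105), (168, 109), (169, 117), (170, 128), (171, 129), (172, 130), (173, 129), (174, 131), (1
[... 1243 characters left out ...]
375, 216), (376, 215), (377, 214), (378, 213), (379, 213), (380, 213), (381, 215), (382, 215), (383, 215), (384, 216), (385, 217), (386, 214), (387, 197), (388, 182), (389, 178), (390, 178), (391, 178), (392, 179), (393, 179), (394, 179)]
[(78, 149), (79, 173), (80, 206), (81, 215), (82, 216), (83, 219), (84, 220), (85, 220), (86, 211), (87, 190), (88, 196), (89, 216), (90, 220), (91, 219), (92, 218), (93, 218), (94, 217), (95, 218), (96, 218), (97, 216)] [(158, 218), (159, 218), (160, 218), (161, 219), (162, 220), (163, 220), (164, 220), (165, 208), (166, 180), (167, 165), (168, 165), (169, 164), (170, 159), (171, 153), (172, 151), (173, 151), (174, 155), (175, 159), (176, 165), (177, 166)]
```

Run:
```python
from h import *
d=np.load("w4.npy",allow_pickle=True).item()
for u,a,b in((180,90.2,161.3),(240,89.6,161.2),(330,88.5,159.6)):
    p,q=onz(d,(u,a),30),onz(d,(u,b),30);print(p.round(1),q.round(1),((p+q)/2).round(1))
print("end face",onz(d,(371.7,130),82),onz(d,(372.3,100),82), "plate x",onz(d,(380,87.5),82)[0],onz(d,(380,165.5),82)[0])
w=wrist();g=get_image("top");p=g and onz(g,(0,0),0)
for n,P in(("A",[388.6,328.5,98]),("B",[468.3,73.6,98]),("C",[422.5,-318.5,98])):
    q=proj(g,P);c=circ(g,q,8.6);print(n,q,c,onz(g,c[:2],98).round(1))
```

```text
[629.1 -67.4  30. ] [564.6 -59.4  30. ] [596.8 -63.4  30. ]
[ 628.9 -121.7   30. ] [ 563.9 -116.6   30. ] [ 596.4 -119.1   30. ]
[ 628.8 -203.    30. ] [ 564.4 -202.5   30. ] [ 596.6 -202.7   30. ]
end face [ 594.95711516 -234.10023198   82.        ] [ 617.37443535 -233.98166008   82.        ] plate x 626.349134818118 566.9669189811688
A [219.74553209 269.39874492] [225.5 267.5   9.4] [394.7 310.6  98. ]
B [301.43609272 244.71397863] [301.5 245.5   8.2] [465.9  73.4  98. ]
C [427.28516875 260.85186568] [427.5 261.5   8.2] [ 420.5 -319.2   98. ]
```

drive_tool:
  deltas:
    - [[-3.08,3.06,0],[0,0,0]]
    - [[-3.08,3.06,0],[0,0,0]]
    - [[-3.08,3.06,0],[0,0,0]]
    - [[-3.08,3.06,0],[0,0,0]]
    - [[0,0,0],[0,0,8.5]]
    - [[0,0,0],[0,0,8.5]]
    - [[0,0,0],[0,0,8.5]]
    - [[0,0,0],[0,0,8.5]]
    - [[0,0,0],[0,0,8.5]]
    - [[0,0,0],[0,0,8.5]]
    - [[0,0,0],[0,0,8.5]]
    - [[0,0,0],[0,0,8.5]]
  claw: 8.5

```text
clock: 16.0
position: [424.5, -311.9, 203.4]
ee_rot: [0.827, -0.562, 0.0, -0.0]
contact_force: [-0.4, -0.2, 0.3]
gripper_width: 85.1
grasp_force: 0.0
```

drive_tool:
  deltas:
    - [[0,0,0],[0,0,8.5]]
    - [[0,0,0],[0,0,8.5]]
    - [[0,0,0],[0,0,4.3]]
    - [[0,0,0],[0,0,0]]
    - [[0,0,0],[0,0,0]]

```text
clock: 16.5
position: [424.1, -312.3, 203.4]
ee_rot: [0.711, -0.703, 0.0, -0.0]
contact_force: [1.2, 0.2, 0.7]
gripper_width: 85.2
grasp_force: 0.0
```

Run:
```python
from h import *
s=arm.read_state();print(s["position"],s["ee_rot"],s["joints"][5],s["clock"])
d=wrist();P=[422.5,-318.5,98];p=proj(d,P);r=d["fx"]*26.8/np.linalg.norm(d["eye"]-P);c=circ(d,p,r);print(p,r,c,onz(d,c[:2],98))
```

```text
[ 424.06416926 -312.33896597  203.36636495] [ 7.11070938e-01 -7.03120267e-01  9.06735437e-05 -5.01267938e-05] 0.33781276311520464 16.5
[325.69664167 187.83022502] 34.959277240464445 [327.5 184.5  36. ] [ 421.15411221 -321.12878198   98.        ]
```

drive_tool:
  deltas:
    - [[0.77,0.26,3],[0,0,0.6]]
    - [[0,0,3.5],[0,0,0]]
    - [[0,0,3],[0,0,0]]
    - [[0,0,3],[0,0,0]]
    - [[0,0,2],[0,0,0]]
    - [[0,0,1.8],[0,0,0]]
    - [[0,0,0],[0,0,0]]
    - [[0,0,0],[0,0,0]]

```text
clock: 17.35
position: [421.3, -320.9, 40.5]
ee_rot: [-0.707, 0.708, -0.0, -0.0]
contact_force: [-0.0, -0.3, 1.3]
gripper_width: 85.0
grasp_force: 0.0
```

drive_tool:
  deltas:
    - [[0,0,0],[0,0,0]]
    - [[0,0,0],[0,0,0]]
    - [[0,0,0],[0,0,0]]
    - [[0,0,0],[0,0,0]]
    - [[0,0,0],[0,0,0]]
    - [[0,0,0],[0,0,0]]
  claw: 4.5

```text
clock: 17.95
position: [421.8, -321.3, 41.8]
ee_rot: [-0.706, 0.708, -0.001, 0.0]
contact_force: [1.1, 1.4, 6.6]
gripper_width: 54.8
grasp_force: 63.0
```

drive_tool:
  deltas:
    - [[0,0,-4.4],[0,0,0]]
    - [[0,0,-4.4],[0,0,0]]
    - [[0,0,-4.4],[0,0,0]]
    - [[0,-4.37,0],[0,0,0]]
    - [[0,-4.37,0],[0,0,0]]
    - [[0,-4.37,0],[0,0,0]]
    - [[0,-4.37,0],[0,0,0]]
    - [[-4.04,0,0],[0,0,0]]
    - [[-4.04,0,0],[0,0,0]]
    - [[-4.04,0,0],[0,0,0]]
    - [[0,0,0],[0,0,0]]
    - [[0,0,0],[0,0,0]]

```text
clock: 19.15
position: [595.8, -199.1, 172.0]
ee_rot: [-0.707, 0.707, 0.0, -0.0]
contact_force: [-0.0, -0.4, -2.5]
gripper_width: 55.3
grasp_force: 63.9
```

drive_tool:
  deltas:
    - [[0,-0.08,3],[0,0,0]]
    - [[0,0,3],[0,0,0]]
    - [[0,0,3],[0,0,0]]
    - [[0,0,1.5],[0,0,0]]
    - [[0,0,0],[0,0,0]]
    - [[0,0,0],[0,0,0]]

```text
clock: 19.75
position: [597.0, -201.3, 67.5]
ee_rot: [-0.706, 0.708, -0.0, -0.0]
contact_force: [0.6, -1.1, -0.2]
gripper_width: 54.2
grasp_force: 63.9
```

drive_tool:
  deltas:
    - [[0,0,0.4],[0,0,0]]
    - [[0,0,0.4],[0,0,0]]
    - [[0,0,0.4],[0,0,0]]
    - [[0,0,0.2],[0,0,0]]
    - [[0,0,0],[0,0,0]]

```text
clock: 20.25
position: [596.8, -200.1, 53.9]
ee_rot: [-0.706, 0.708, -0.0, -0.0]
contact_force: [-1.7, 0.2, 1.2]
gripper_width: 54.8
grasp_force: 64.2
```

drive_tool:
  deltas:
    - [[0,0,0],[0,0,0]]
    - [[0,0,0],[0,0,0]]
    - [[0,0,0],[0,0,0]]
    - [[0,0,-4],[0,0,0]]
    - [[0,0,-5],[0,0,0]]
    - [[0,0,-5],[0,0,0]]
    - [[-4.57,2.14,0],[0,0,0]]
    - [[-4.57,2.14,0],[0,0,0]]
    - [[-4.57,2.14,0],[0,0,0]]
    - [[-4.57,2.14,0],[0,0,0]]
    - [[-4.57,2.14,0],[0,0,0]]
    - [[-4.57,2.14,0],[0,0,0]]
  claw: 8.5

```text
clock: 21.45
position: [469.4, 73.4, 193.7]
ee_rot: [-0.706, 0.708, -0.0, 0.001]
contact_force: [0.9, 0.6, -0.2]
gripper_width: 85.0
grasp_force: 0.0
```

drive_tool:
  deltas:
    - [[0,0,0],[0,0,0]]
    - [[0,0,0],[0,0,0]]

```text
clock: 21.65
position: [470.1, 73.1, 193.8]
ee_rot: [0.707, -0.707, 0.0, -0.001]
contact_force: [0.4, 0.5, -1.0]
gripper_width: 85.2
grasp_force: 0.0
```

Run:
```python
from h import *
s=arm.read_state();print(s["position"],s["ee_rot"],s["joints"][5],s["clock"])
d=wrist();P=[468,74,98];p=proj(d,P);r=d["fx"]*26.8/np.linalg.norm(d["eye"]-P);c=circ(d,p,r);print(p,r,c,onz(d,c[:2],98))
t=get_image("top")
cv2.imwrite("pics/c4.png",np.vstack([cv2.resize(d["img"][:,:,::-1],None,fx=.7,fy=.7),cv2.resize(t["img"][180:290,205:445,::-1],(448,205),interpolation=cv2.INTER_CUBIC)]))
```

```text
[470.1490612   73.08552217 193.7866868 ] [ 7.07291553e-01 -7.06921735e-01  2.34339690e-04 -5.14779965e-04] -0.49641398249729307 21.65
[326.57419768 199.98713735] 36.01659028779611 [327.5 198.5  35.8] [467.31456507  72.85314831  98.        ]
```

View pics/c4.png

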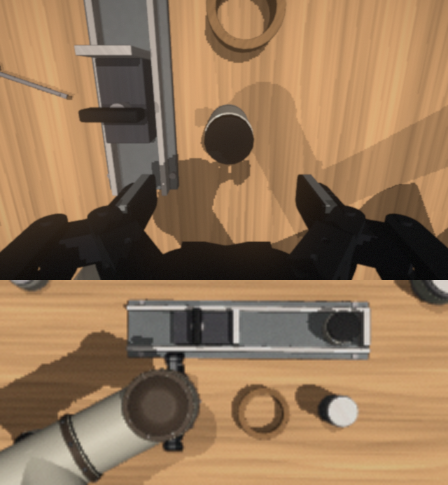

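Can C stands in the channel by the end plate, and can B is under the gripper at (467.4, 73). Grasping B.

drive_tool:
  deltas:
    - [[0,0.27,3],[0,0,0]]
    - [[0,0,3],[0,0,0]]
    - [[0,0,3],[0,0,0]]
    - [[0,0,3],[0,0,0]]
    - [[0,0,2],[0,0,0]]
    - [[0,0,1.4],[0,0,0]]
    - [[0,0,0],[0,0,0]]
    - [[0,0,0],[0,0,0]]

```text
clock: 22.55
position: [468.3, 70.9, 39.3]
ee_rot: [-0.705, 0.709, -0.0, -0.0]
contact_force: [1.0, 0.1, 0.2]
gripper_width: 85.5
grasp_force: 0.0
```

drive_tool:
  deltas:
    - [[0,0,0],[0,0,0]]
    - [[0,0,0],[0,0,0]]
    - [[0,0,0],[0,0,0]]
    - [[0,0,0],[0,0,0]]
    - [[0,0,0],[0,0,0]]
    - [[0,0,0],[0,0,0]]
  claw: 4.5

```text
clock: 23.15
position: [468.1, 72.0, 40.5]
ee_rot: [-0.706, 0.708, -0.0, 0.001]
contact_force: [-1.2, -1.5, 6.7]
gripper_width: 54.8
grasp_force: 58.0
```

drive_tool:
  deltas:
    - [[0,0,-4.4],[0,0,0]]
    - [[0,0,-4.4],[0,0,0]]
    - [[0,0,-4.4],[0,0,0]]
    - [[0,-4.28,0],[0,0,0]]
    - [[0,-4.28,0],[0,0,0]]
    - [[0,-4.28,0],[0,0,0]]
    - [[4.18,0,0],[0,0,0]]
    - [[4.18,0,0],[0,0,0]]
    - [[4.18,0,0],[0,0,0]]
    - [[4.18,0,0],[0,0,0]]
    - [[4.18,0,0],[0,0,0]]
    - [[0,0,0],[0,0,0]]

```text
clock: 24.35
position: [594.3, -141.6, 170.5]
ee_rot: [-0.704, 0.71, 0.001, -0.001]
contact_force: [1.2, 0.6, -2.2]
gripper_width: 54.7
grasp_force: 60.6
```

drive_tool:
  deltas:
    - [[0,0,0],[0,0,0]]
    - [[0,0,0],[0,0,0]]

```text
clock: 24.55
position: [595.1, -136.8, 170.9]
ee_rot: [-0.706, 0.708, 0.0, -0.0]
contact_force: [-0.8, -0.9, -2.9]
gripper_width: 55.2
grasp_force: 60.7
```

drive_tool:
  deltas:
    - [[0,-0.14,3],[0,0,0]]
    - [[0,0,3],[0,0,0]]
    - [[0,0,3],[0,0,0]]
    - [[0,0,1.4],[0,0,0]]
    - [[0,0,0],[0,0,0]]
    - [[0,0,0],[0,0,0]]

```text
clock: 25.15
position: [598.0, -136.9, 68.4]
ee_rot: [-0.707, 0.707, -0.001, 0.0]
contact_force: [-0.1, -0.7, -2.5]
gripper_width: 54.7
grasp_force: 61.2
```

drive_tool:
  deltas:
    - [[0,0,0.4],[0,0,0]]
    - [[0,0,0.4],[0,0,0]]
    - [[0,0,0.4],[0,0,0]]
    - [[0,0,0.2],[0,0,0]]
    - [[0,0,0],[0,0,0]]
    - [[0,0,0],[0,0,0]]

```text
clock: 25.75
position: [596.9, -137.6, 53.3]
ee_rot: [-0.706, 0.708, -0.0, -0.0]
contact_force: [0.3, 0.2, -2.6]
gripper_width: 55.3
grasp_force: 60.5
```

drive_tool:
  deltas:
    - [[0,0,0.15],[0,0,0]]
    - [[0,0,0],[0,0,0]]
    - [[0,0,0],[0,0,0]]

```text
clock: 26.05
position: [597.2, -137.5, 52.6]
ee_rot: [-0.706, 0.708, -0.0, 0.0]
contact_force: [-1.5, 1.5, 2.5]
gripper_width: 55.0
grasp_force: 61.6
```

drive_tool:
  deltas:
    - [[0,0,0],[0,0,0]]
    - [[0,0,0],[0,0,0]]
    - [[0,0,0],[0,0,0]]
    - [[0,0,-4],[0,0,0]]
    - [[0,0,-5],[0,0,0]]
    - [[0,0,-5],[0,0,0]]
    - [[-4.2,1.8,0],[0,0,0]]
    - [[-4.2,1.8,0],[0,0,0]]
    - [[-4.2,1.8,0],[0,0,0]]
    - [[-4.2,1.8,0],[0,0,0]]
    - [[-4.2,1.8,0],[0,0,0]]
    - [[-4.2,1.8,0],[0,0,0]]
  claw: 8.5

```text
clock: 27.25
position: [488.7, 116.3, 192.0]
ee_rot: [-0.706, 0.708, -0.0, 0.0]
contact_force: [0.7, 0.5, 0.4]
gripper_width: 85.2
grasp_force: 0.0
```

drive_tool:
  deltas:
    - [[-4.2,1.8,0],[0,0,0]]
    - [[-4.2,1.8,0],[0,0,0]]
    - [[-4.2,1.8,0],[0,0,0]]
    - [[-4.2,1.8,0],[0,0,0]]
    - [[-4.2,2.0,0],[0,0,0]]
    - [[0,0.8,0],[0,0,0]]
    - [[0,0,0],[0,0,0]]
    - [[0,0,0],[0,0,0]]

```text
clock: 28.05
position: [390.1, 324.5, 191.8]
ee_rot: [-0.706, 0.708, -0.0, -0.0]
contact_force: [0.2, 0.6, -0.3]
gripper_width: 84.7
grasp_force: 0.0
```

Run:
```python
from h import *
s=arm.read_state();print(s["position"],s["ee_rot"],s["joints"][5],s["clock"])
d=wrist();P=[388.5,329,98];p=proj(d,P);r=d["fx"]*26.8/np.linalg.norm(d["eye"]-P);c=circ(d,p,r);print(p,r,c,onz(d,c[:2],98))
t=get_image("top")
cv2.imwrite("pics/c5.png",np.vstack([cv2.resize(d["img"][:,:,::-1],None,fx=.7,fy=.7),cv2.resize(t["img"][180:290,205:445,::-1],(448,205),interpolation=cv2.INTER_CUBIC)]))
```

```text
[390.13338894 324.49240268 191.75792241] [-7.06105753e-01  7.08106371e-01 -7.70748336e-05 -1.62365313e-04] -1.017088467550525 28.05
[325.75715643 205.47318627] 36.154418118090256 [327.5 203.5  35.8] [387.20783702 327.48331977  98.        ]
```

View pics/c5.png

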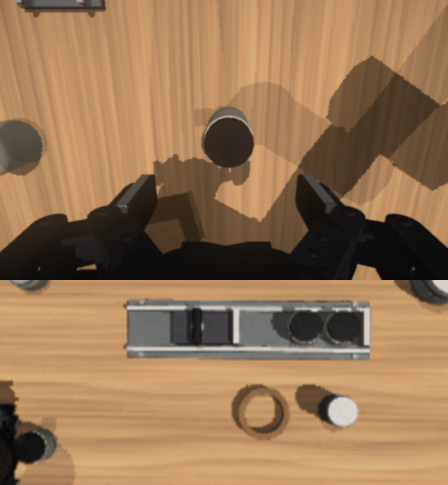

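Can B is in place beside C, and can A is at (387, 327.5). Grasping A.

drive_tool:
  deltas:
    - [[-0.3,0.29,3],[0,0,0]]
    - [[0,0,3],[0,0,0]]
    - [[0,0,3],[0,0,0]]
    - [[0,0,3],[0,0,0]]
    - [[0,0,2],[0,0,0]]
    - [[0,0,1.2],[0,0,0]]
    - [[0,0,0],[0,0,0]]
    - [[0,0,0],[0,0,0]]

```text
clock: 28.95
position: [388.0, 328.3, 40.5]
ee_rot: [-0.706, 0.708, -0.0, 0.001]
contact_force: [-0.3, 0.0, 0.5]
gripper_width: 84.9
grasp_force: 0.0
```

drive_tool:
  deltas:
    - [[0,0,0],[0,0,0]]
    - [[0,0,0],[0,0,0]]
    - [[0,0,0],[0,0,0]]
    - [[0,0,0],[0,0,0]]
    - [[0,0,0],[0,0,0]]
    - [[0,0,0],[0,0,0]]
  claw: 4.5

```text
clock: 29.55
position: [387.6, 328.9, 41.2]
ee_rot: [-0.706, 0.708, 0.0, 0.001]
contact_force: [-1.2, -1.1, 5.3]
gripper_width: 54.9
grasp_force: 63.0
```

drive_tool:
  deltas:
    - [[0,0,-4.4],[0,0,0]]
    - [[0,0,-4.4],[0,0,0]]
    - [[0,0,-4.4],[0,0,0]]
    - [[4.03,-2.09,0],[0,0,0]]
    - [[4.03,-2.09,0],[0,0,0]]
    - [[4.03,-2.09,0],[0,0,0]]
    - [[4.03,-2.09,0],[0,0,0]]
    - [[4.03,-2.09,0],[0,0,0]]
    - [[4.03,-2.09,0],[0,0,0]]
    - [[4.03,-2.09,0],[0,0,0]]
    - [[4.03,-2.09,0],[0,0,0]]
    - [[4.03,-2.09,0],[0,0,0]]

```text
clock: 30.75
position: [574.3, -36.7, 171.4]
ee_rot: [-0.706, 0.708, 0.0, -0.0]
contact_force: [1.0, 1.0, -2.8]
gripper_width: 54.5
grasp_force: 64.5
```

drive_tool:
  deltas:
    - [[4.03,-2.09,0],[0,0,0]]
    - [[0,0,0],[0,0,0]]
    - [[0,0,0],[0,0,0]]
    - [[0,0,0],[0,0,0]]

```text
clock: 31.15
position: [594.3, -74.9, 171.3]
ee_rot: [-0.706, 0.708, 0.001, -0.0]
contact_force: [-0.5, -0.5, -2.5]
gripper_width: 54.6
grasp_force: 64.6
```

drive_tool:
  deltas:
    - [[0,-0.2,3],[0,0,0]]
    - [[0,0,3],[0,0,0]]
    - [[0,0,3],[0,0,0]]
    - [[0,0,1.4],[0,0,0]]
    - [[0,0,0],[0,0,0]]
    - [[0,0,0],[0,0,0]]

```text
clock: 31.75
position: [597.5, -74.4, 68.5]
ee_rot: [-0.707, 0.707, -0.0, 0.0]
contact_force: [-0.1, -0.1, -2.1]
gripper_width: 54.8
grasp_force: 64.5
```

drive_tool:
  deltas:
    - [[0,0,0.4],[0,0,0]]
    - [[0,0,0.4],[0,0,0]]
    - [[0,0,0.4],[0,0,0]]
    - [[0,0,0.25],[0,0,0]]
    - [[0,0,0.05],[0,0,0]]
    - [[0,0,0],[0,0,0]]

```text
clock: 32.35
position: [597.1, -75.5, 53.3]
ee_rot: [-0.706, 0.708, -0.0, -0.0]
contact_force: [-1.5, -0.3, 1.3]
gripper_width: 54.3
grasp_force: 65.0
```

drive_tool:
  deltas:
    - [[0,0,0],[0,0,0]]
    - [[0,0,0],[0,0,0]]
    - [[0,0,0],[0,0,0]]
    - [[0,0,-4],[0,0,0]]
    - [[0,0,-5],[0,0,0]]
    - [[0,0,-5],[0,0,0]]
    - [[-4.13,0,0],[0,0,0]]
    - [[-4.13,0,0],[0,0,0]]
    - [[-4.13,0,0],[0,0,0]]
    - [[0,0,0],[0,0,0]]
  claw: 8.5

```text
clock: 33.35
position: [597.7, 52.5, 193.1]
ee_rot: [0.708, -0.706, 0.0, -0.001]
contact_force: [-0.6, -0.4, 0.8]
gripper_width: 85.0
grasp_force: 0.0
```

drive_tool:
  deltas:
    - [[0,0,0],[0,0,-8.2]]
    - [[0,0,0],[0,0,-8.2]]
    - [[0,0,0],[0,0,-8.2]]
    - [[0,0,0],[0,0,-8.2]]
    - [[0,0,0],[0,0,-8.2]]
    - [[0,0,0],[0,0,-8.2]]
    - [[0,0,0],[0,0,-8.2]]
    - [[0,0,0],[0,0,-8.2]]
    - [[0,0,0],[0,0,-8.2]]
    - [[0,0,0],[0,0,-8.2]]
    - [[0,0,0],[0,0,-8.2]]
    - [[0,0,0],[0,0,0]]
  claw: 5

```text
clock: 34.55
position: [597.5, 48.0, 192.7]
ee_rot: [1.0, 0.0, -0.0, 0.0]
contact_force: [1.2, -0.4, -0.5]
gripper_width: 49.7
grasp_force: 0.0
```

drive_tool:
  deltas:
    - [[0,0,0],[0,0,0]]
    - [[0,0,0],[0,0,0]]

```text
clock: 34.75
position: [597.5, 48.3, 192.8]
ee_rot: [1.0, -0.001, 0.0, -0.0]
contact_force: [0.3, -0.3, -0.3]
gripper_width: 50.3
grasp_force: 0.0
```

Run:
```python
from h import *
s=arm.read_state();print(s["position"],s["ee_rot"],s["joints"],s["clock"])
d=wrist();np.save("w5.npy",{k:d[k] for k in d if k!="img"},allow_pickle=True)
t=get_image("side")
cv2.imwrite("pics/w5.png",d["img"][:,:,::-1])
cv2.imwrite("pics/c6.png",np.vstack([d["img"][:330,:,::-1],cv2.resize(t["img"][170:300,260:420,::-1],(320,260),interpolation=cv2.INTER_CUBIC)][:1]))
```

```text
[597.49349992  48.29246142 192.79258839] [ 9.99999754e-01 -7.00041621e-04  3.26630889e-05 -7.72999712e-06] [ 3.50498068e-01  3.70577683e-01 -1.14464178e-01  8.99520221e-06
 -1.08568781e+00  1.21889398e+00] 34.75
```

View pics/w5.png

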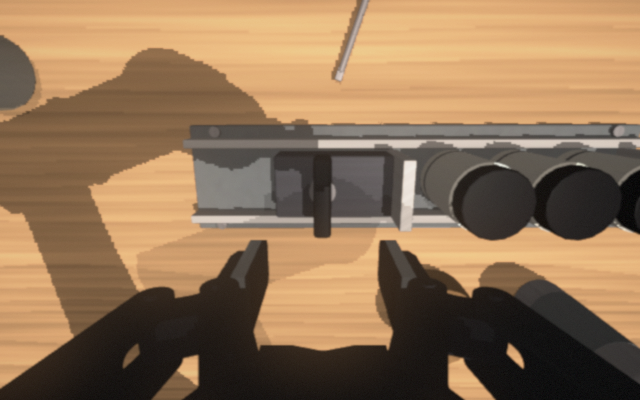

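drive_tool:
  deltas:
    - [[0,0,3],[0,0,0]]
    - [[0,0,3],[0,0,0]]
    - [[0,0,3],[0,0,0]]
    - [[0,0,2],[0,0,0]]
    - [[0,0,1],[0,0,0]]
    - [[0,0,0.9],[0,0,0]]
    - [[0,0,0],[0,0,0]]
    - [[0,0,0],[0,0,0]]

```text
clock: 35.65
position: [598.1, 48.6, 64.7]
ee_rot: [1.0, 0.0, 0.001, -0.0]
contact_force: [0.5, -0.2, -0.4]
gripper_width: 49.9
grasp_force: 0.0
```

drive_tool:
  deltas:
    - [[0,0,0],[0,0,0]]
    - [[0,0,0],[0,0,0]]
    - [[0,0,0],[0,0,0]]
    - [[0,0,0],[0,0,0]]
    - [[0,0,0],[0,0,0]]
  claw: 0.8

```text
clock: 36.15
position: [598.4, 48.5, 66.4]
ee_rot: [1.0, 0.001, 0.001, -0.0]
contact_force: [-3.5, 0.0, 9.2]
gripper_width: 12.9
grasp_force: 84.6
```

drive_tool:
  deltas:
    - [[0,0.5,0],[0,0,0]]
    - [[0,0.5,0],[0,0,0]]
    - [[0,0.5,0],[0,0,0]]
    - [[0,0.5,0],[0,0,0]]
    - [[0,0.5,0],[0,0,0]]
    - [[0,0.5,0],[0,0,0]]
    - [[0,0.3,0],[0,0,0]]
    - [[0,0.3,0],[0,0,0]]
    - [[0,0.2,0],[0,0,0]]
    - [[0,0,0],[0,0,0]]

```text
clock: 37.15
position: [598.4, 11.5, 66.4]
ee_rot: [1.0, 0.001, 0.002, -0.001]
contact_force: [-3.3, 4.6, 9.9]
gripper_width: 12.8
grasp_force: 84.7
```

drive_tool:
  deltas:
    - [[0,0.2,0],[0,0,0]]
    - [[0,0.2,0],[0,0,0]]
    - [[0,0.1,0],[0,0,0]]
    - [[0,0.1,0],[0,0,0]]
    - [[0,0.1,0],[0,0,0]]
    - [[0,0,0],[0,0,0]]
    - [[0,0,0],[0,0,0]]

```text
clock: 37.85
position: [598.4, 5.4, 66.4]
ee_rot: [1.0, 0.001, 0.002, -0.001]
contact_force: [-3.8, 7.1, 10.1]
gripper_width: 13.0
grasp_force: 84.8
```

drive_tool:
  deltas:
    - [[0,0.1,0],[0,0,0]]
    - [[0,0.1,0],[0,0,0]]
    - [[0,0.1,0],[0,0,0]]
    - [[0,0,0],[0,0,0]]
    - [[0,0,0],[0,0,0]]

```text
clock: 38.35
position: [598.4, 4.9, 66.5]
ee_rot: [1.0, 0.001, 0.002, -0.003]
contact_force: [-5.6, 17.2, 11.0]
gripper_width: 12.6
grasp_force: 79.7
```

drive_tool:
  deltas:
    - [[0,0.1,0],[0,0,0]]
    - [[0,0,0],[0,0,0]]
    - [[0,0,0],[0,0,0]]
    - [[0,0,0],[0,0,0]]
    - [[0,0,0],[0,0,0]]
    - [[0,0,0],[0,0,0]]

```text
clock: 38.95
position: [598.5, 4.8, 66.5]
ee_rot: [1.0, 0.001, 0.002, -0.003]
contact_force: [-5.7, 19.4, 12.6]
gripper_width: 12.6
grasp_force: 79.9
```

drive_tool:
  deltas:
    - [[0,0,0],[0,0,6.4]]
    - [[0,0,0],[0,0,6.4]]
    - [[0,0,0],[0,0,6.4]]
    - [[0,0,0],[0,0,6.4]]
    - [[0,0,0],[0,0,6.4]]
    - [[0,0,0],[0,0,6.4]]
    - [[0,0,0],[0,0,6.4]]
    - [[0,0,0],[0,0,6.4]]
    - [[0,0,0],[0,0,6.4]]
    - [[0,0,0],[0,0,6.4]]
    - [[0,0,0],[0,0,6.4]]
    - [[0,0,0],[0,0,6.4]]

```text
clock: 40.15
position: [596.8, 3.1, 66.4]
ee_rot: [0.783, -0.622, -0.001, -0.001]
contact_force: [-9.6, 15.1, 13.7]
gripper_width: 13.2
grasp_force: 80.1
```

drive_tool:
  deltas:
    - [[0,0,0],[0,0,1]]
    - [[0,0,0],[0,0,0]]
    - [[0,0,0],[0,0,0]]
    - [[0,0,0],[0,0,0]]

```text
clock: 40.55
position: [596.8, 3.1, 66.5]
ee_rot: [0.779, -0.627, -0.001, -0.001]
contact_force: [-9.5, 15.2, 14.3]
gripper_width: 13.0
grasp_force: 80.1
```

drive_tool:
  deltas:
    - [[0,0,0],[0,0,0]]
    - [[0,0,0],[0,0,0]]
    - [[0,0,0],[0,0,0]]
    - [[0,0,0],[0,0,0]]
    - [[0,0,-3],[0,0,0]]
    - [[0,0,-5],[0,0,0]]
    - [[0,0,-5],[0,0,0]]
    - [[-4,0,-4],[0,0,0]]
    - [[-4,0,-4],[0,0,0]]
    - [[-4,0,0],[0,0,0]]
    - [[0,0,0],[0,0,0]]
    - [[0,0,0],[0,0,0]]
  claw: 4

```text
clock: 41.75
position: [573.6, 108.1, 264.1]
ee_rot: [0.779, -0.627, -0.0, 0.0]
contact_force: [0.1, -0.4, -0.5]
gripper_width: 39.9
grasp_force: 0.0
```

Run:
```python
from h import *
s=arm.read_state();print(s["position"],s["contact_force"],s["clock"])
t=get_image("top");d=get_image("side")
k=lambda i,x,y,w,h,W,H:cv2.resize(i["img"][y:y+h,x:x+w,::-1],(W,H),interpolation=cv2.INTER_CUBIC)
cv2.imwrite("pics/c7.png",np.vstack([k(t,205,180,240,100,600,250),k(d,260,170,160,90,600,337)]))
```

```text
[573.56893476 108.06384412 264.0901008 ] [ 0.11675826 -0.44817177 -0.45498146] 41.75
```

View pics/c7.png

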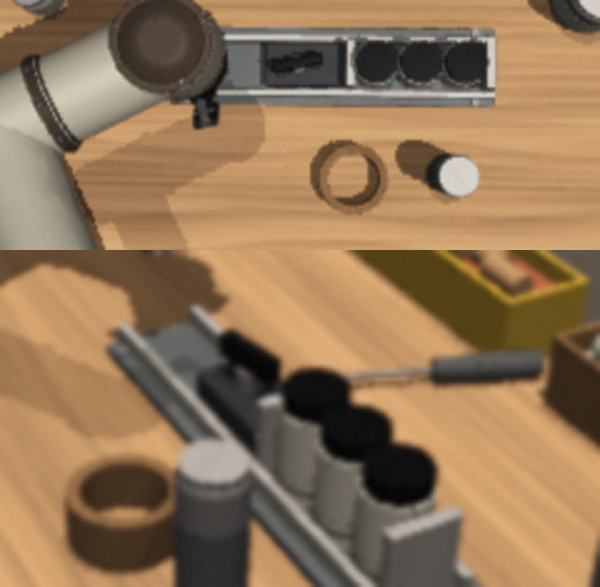

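The row is closed up between the jaw and the end plate, all three caps look down, and the T-bar lies nearly along the channel, so it's tight. The gripper is clear, so I'm handing in.

```bash
python3 -c "
from bench import arm
print(arm.job_done())"
```

```text
the job is handed in; nothing more can be done
None
```

I handed the job in at about 42 s on the robot's clock: three canisters capped, standing in one row against the fixed end, with the stop locked at about 1.36 rad; the system gave no verdict back.

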